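# Empty the column packer's catch tray into the tote

### The job

Take the two finished columns, the ones with a thick square cap on both ends, out of the packing station's sloping catch tray, reaching in at a slant below its clear guard, and lay each one flat on the floor of the tote; set them down, do not drop them. Leave the unfinished column where it lies in the tray, keep the bottle in the tote standing in its place, and do not disturb the other things on the bench. When both columns are in the tote, press the tray-cleared button on the small console fully down and let it come up again.

Things in the scene. Friction and masses are not known exactly. Their poses are not given: they have to be found in the camera images.
- station: Packing station, fixed, 284 mm wide (y); x points away from the robot at yaw 0. Origin on the table under the middle column's centre, which lies 85 mm up. Steel catch tray slopes up along +x at 35 degrees; three columns side by side about 82 mm apart, 20 mm from tray to axis; side walls at y +-136 mm, 27 mm off the tray. White housing behind: x 80 to 175, 140 mm high.
- guard_edge (a point): Middle of the front edge's underside of the level clear guard over the tray, 205 mm above the table. The guard covers station x -10 to +99 mm, all its width, with an aluminium bar along the front. Below it the tool must lean 30 to 45 degrees, its body towards station -x; draw a column out along -x before raising it high.
- tray_lip (a point): Middle of the top of the lip at the tray's low end; the columns' lower ends rest on it. It stands 16 mm off the tray and is 5 mm thick.
- column_a: Finished column (two alike), free, 0.3 kg: white tube 34 mm across, thick square aluminium cap (40 x 40 x 26 mm) on BOTH ends, 130 mm long in all. Origin at its centre, x along its length, y and z square to the caps. Starts in the catch tray, x up the 35 degree slope, y level, z off the slope; which of the three places across it has varies.
- column_b: Finished column (two alike), free, 0.3 kg: white tube 34 mm across, thick square aluminium cap (40 x 40 x 26 mm) on BOTH ends, 130 mm long in all. Origin at its centre, x along its length, y and z square to the caps. Starts in the catch tray, x up the 35 degree slope, y level, z off the slope; which of the three places across it has varies.
- unfinished: Unfinished column, free, stays in the tray: same tube, 120 mm long in all, thick square cap on its upper end only; near the lower end, by the lip, just a thin square plate (40 x 40 x 4 mm) and 23 mm of bare round tube beyond it. Axes as for a finished column; bare end at x -65 mm, cap end at x +55 mm from its origin.
- tote: Blue plastic tote, fixed, open on top, 300 x 200 mm outside (x, y), 70 mm high, walls and floor 5 mm. Origin at the centre of its underside.
- bottle: Amber bottle with a black cap, 64 mm diameter, 150 mm high, 0.4 kg, standing in the tote near its +x end. Origin at the centre of its underside.
- cleared (a joint): Tray-cleared push button: 0 released, 0.006 m fully down, 4 N spring.
- cleared_top (a point): Centre of the top of the button cap (round, 32 mm diameter, pressed straight down). The button sits on a fixed grey console 70 x 64 mm, 40 mm high, at the right, beyond the tote.
- jar: Glass jar with a lid, 70 mm diameter, 90 mm high; bystander. Origin at the centre of its underside.
- beaker: Glass beaker, 80 mm diameter, 95 mm high; bystander. Origin at the centre of its underside.
- mouse: Black computer mouse, 110 x 60 x 24 mm; bystander. Origin at the centre of its underside.
- marker: Marker pen lying flat, about 128 x 15 x 15 mm; bystander. Origin under its barrel.
- tape: Roll of tape lying flat, 90 mm diameter, 20 mm high; bystander. Origin at the centre of its underside.
Not all that is in view belongs to the job. Of the things like the bottle, leave any that is blue; of the rest the smaller one is meant. Leave any purple look-alike of the column_b alone.

How it is judged:
By the outcome, as a careful person would: the job done as asked, in the order asked, and still so for the second after the job is handed in, with the robot touching nothing.
It also fails if it takes over 72 s, if anything falls off the work surface, if the arm or the gripper's body presses on something with over 40 N, if the wrist force passes 120 N, or if a joint passes its speed limit or range.

### The arm

A 7-joint arm with a two-finger parallel gripper is mounted at the origin on the work surface. World frame = base frame: x ahead of the robot, y to its left, z up, the work surface at z = 0. Lengths are in m, angles in rad, forces in N, time in s.
With the tool pointing down it reaches from about 0.4 to 0.85 m from the base axis. Payload 4.5 kg.
Tool frame: the origin (TCP) lies midway between the tips of the shut fingers; the grasp point (between the pads) lies 19 mm behind it; y points along the fingers, z is the direction in which the jaws open and shut, and the axes are right-handed (so a half turn about y gives the same grasp; the last joint's range is limited). The gripper opens to 88 mm and grips with 3 to 60 N. Pads are 18 mm wide; open, the fingers measure 123 mm over their backs; the gripper's body (75 mm by 187 mm) begins 45 mm behind the grasp point.
Start: joints at [1.338, 0.689, -0.195, 1.565, 0.157, 0.902, -0.215], TCP at [0.165, -0.603, 0.239] pointing down, gripper open.
Joint ranges: [-3.01, 3.01], [-0.46, 2.08], [-1.47, 1.51], [0.13, 2.56], [-1, 4.14], [0.04, 2.09], [-2.66, 2.66]. Speed limits (rad/s): [2.57, 2.57, 3.14, 3.14, 3.14, 3.14, 3.14].

### API

Orientations are given as a unit quaternion [x, y, z, w].
In Python, from plant import r, snapshot, get_calibration, job, boxes_of gives the robot as it stands. The module is installed in compiled form; this text tells all that it offers.
- The arm moves only by the shell command python3 -m handwheel 'ROWS' [OPENING] [FORCE]. ROWS is JSON, a list that holds one entry, the list of rows, each a list of 6 numbers: the shift along the tool's x, y, z as a fraction of full scale, then the turn, a rotation vector about the tool's x, y, z as a fraction of full scale. In form: [[[x, y, z, wx, wy, wz], ...]]. A call has 1 to 12 rows; each row is the pose to reach, as a shift and turn from the pose commanded when the call began, along the tool's axes at that moment, turning the shorter way round; what a row does not reach only later rows make up. Full scale, the value 1, is 100 cm for a shift and 180 degrees for a turn. A row lasts 1/12 s, in which the tool goes at most 41.7 mm and 7.16 degrees, less where a joint would pass 70% of its speed; a pose out of reach is approached as far as the arm can. A call with a number of a shift or a turn outside -1 to 1 is refused whole. A call with a gripper value outside its range is refused whole. OPENING is the opening, from -1 (shut) to 1 (fully open), set as the call begins (- or left out, the last holds). The fingers move at their own pace and stop on an object; FORCE is the grip in N (left out, the last holds). Time passes only in rows, so rows that repeat a pose let the fingers close. It gives the time, the measured TCP pose, the force and the opening at its end, in the units of the state.
- r.get_state(): the state, without advancing time (a new reading comes with each control period).
- snapshot(name): name is "scene" or "top" or "wrist"; returns the picture (480x640x3 uint8, red, green, blue); there is no depth.
- get_calibration(name): a dict with "fx", "fy", "cx", "cy" (pixels), "T" (4x4, takes a point from camera to world coordinates). Camera axes: x right, y down, z forward; pixel columns grow to the right and rows downward; lengths in m; the calibration is good to about 2 mm. A picture is of the moment at which its call begins: read the wrist's pose just before it. get_calibration takes no time and is no camera call; for the wrist camera it gives the pose at the moment of the call.
- job.finish_job(): hands the job in, once; it reports no verdict.
Trained networks look in the newest picture that a camera, given by its name, has taken for a name from the list of things; names that differ only in an ending like _2 or _b are one class to them, and where a whole thing is asked for, a point or a joint stands for the part that bears it (a point fixed in the world has none). Each returns a list of dicts, best first, with "confidence" (0 to 1); they miss things now and then, are a little off and sometimes report something else, mostly with a low value. They report only what shows in the picture. A call takes as long as a camera call. They do not tell look-alikes from the thing itself.
- boxes_of(thing, camera): "bbox" ([left, top, right, bottom] in pixels, round what is visible of it).
The state is a dict: "clock": time; "q": joint angles; "qd": joint speeds; "joint_torque": joint torques, N m; "tool_pos": TCP position; "eef_rot": TCP orientation; "contact_force": force on the tool from outside, world axes, zero at the start; "moment": the same for the moment, N m; "opening": opening from 0.0 (shut) to 1.0 (fully open).
Only numpy, scipy, OpenCV 4.12 (cv2) and the standard library are available. Lean on these libraries where they do the work, as an engineer would, in place of code of your own. Each camera call takes 0.05 s, during which the arm holds its last target. There are 200 camera calls.

## Working session

There is one attempt and no reset: what is moved stays moved. The work goes in short steps, Python scripts to look and compute and a shell command to move; the robot and the scene stay as the last step left them, time stands still between calls to the robot, and variables do not carry over. Pictures are saved under pics/ and viewed, about 8 in all and at most 12, crops included, and the job is handed in when it is done.

```bash
ls; mkdir -p pics; python3 - <<'E'
from plant import r, snapshot, get_calibration, boxes_of
import cv2, numpy as np
s=r.get_state(); print({k:np.round(v,3).tolist() for k,v in s.items()})
for c in ["scene","top"]:
    im=snapshot(c); cv2.imwrite(f"pics/{c}0.png",im[:,:,::-1])
    k=get_calibration(c); print(c,k["fx"],k["fy"],k["cx"],k["cy"],np.round(k["T"],4).tolist())
    for t in ["station","column_a","unfinished","tote","bottle","cleared","jar","beaker","mouse","marker","tape"]:
        print(t,[(np.round(b["bbox"]).astype(int).tolist(),round(b["confidence"],2)) for b in boxes_of(t,c)][:5])
print(r.get_state()["clock"])
E
```

```text
pics
{'clock': 0.0, 'q': [1.338, 0.69, -0.194, 1.566, 0.157, 0.902, -0.215], 'qd': [-0.0, -0.001, 0.001, -0.001, 0.001, -0.002, -0.001], 'joint_torque': [-0.0, -52.756, -1.267, -15.343, -0.053, 0.007, 0.0], 'tool_pos': [0.165, -0.602, 0.238], 'eef_rot': [-0.094, 0.701, -0.7, 0.094], 'contact_force': [1.126, -0.654, -0.264], 'moment': [-0.023, -0.012, 0.007], 'opening': 1.001}
scene 612.2417625282233 612.2417625282233 317.8987933203087 232.74949721306461 [[-0.9984, -0.0363, 0.043, 0.5266], [-0.055, 0.7905, -0.6099, 0.9476], [-0.0118, -0.6113, -0.7913, 1.3196], [0.0, 0.0, 0.0, 1.0]]
station [([236, 225, 379, 385], 0.67), ([367, 124, 378, 134], 0.52)]
column_a [([405, 418, 438, 477], 0.98), ([293, 336, 348, 371], 0.92), ([333, 282, 371, 314], 0.7)]
unfinished [([323, 304, 358, 336], 0.73)]
tote [([261, 153, 374, 223], 0.9)]
bottle [([210, 147, 252, 220], 0.71), ([268, 151, 293, 196], 0.64), ([265, 111, 289, 152], 0.59)]
cleared [([366, 122, 380, 132], 0.44)]
jar [([399, 142, 424, 182], 0.81)]
beaker [([304, 104, 333, 142], 0.57), ([268, 150, 294, 198], 0.23)]
mouse [([394, 334, 443, 370
[... 192 characters left out ...]
832], [-0.9995, 0.0295, 0.0075, 0.0247], [-0.0112, -0.1266, -0.9919, 1.7035], [0.0, 0.0, 0.0, 1.0]]
station [([195, 187, 312, 291], 0.86)]
column_a [([138, 313, 182, 336], 0.83), ([263, 262, 272, 286], 0.7), ([238, 257, 252, 280], 0.53), ([212, 249, 229, 271], 0.49)]
unfinished []
tote [([355, 185, 427, 281], 0.63), ([263, 267, 274, 286], 0.38)]
bottle [([357, 146, 386, 182], 0.86), ([378, 190, 401, 216], 0.7), ([426, 183, 452, 204], 0.7)]
cleared [([198, 188, 310, 287], 0.34)]
jar [([214, 249, 228, 272], 0.73)]
beaker [([452, 218, 480, 240], 0.85)]
mouse [([193, 185, 310, 289], 0.58)]
marker [([180, 252, 187, 290], 0.53)]
tape [([173, 210, 200, 243], 0.79), ([447, 218, 479, 243], 0.42)]
1.2
```

View both.

```bash
python3 - <<'E'
import cv2, numpy as np
a=cv2.imread("pics/scene0.png")[90:480,190:460]; b=cv2.imread("pics/top0.png")[130:350,120:500]
a=cv2.resize(a,None,fx=1.53,fy=1.53,interpolation=cv2.INTER_CUBIC); b=cv2.resize(b,None,fx=2.1,fy=2.1,interpolation=cv2.INTER_CUBIC)
cv2.imwrite("pics/b.png",b)
a=cv2.imread("pics/scene0.png")[100:480,190:460]
cv2.imwrite("pics/a.png",cv2.resize(a,None,fx=1.57,fy=1.57,interpolation=cv2.INTER_CUBIC))
c=cv2.imread("pics/scene0.png")[215:395,225:445]
cv2.imwrite("pics/c.png",cv2.resize(c,None,fx=3.3,fy=3.3,interpolation=cv2.INTER_CUBIC))
E
```

```text
(no output)
```

View pics/b.png

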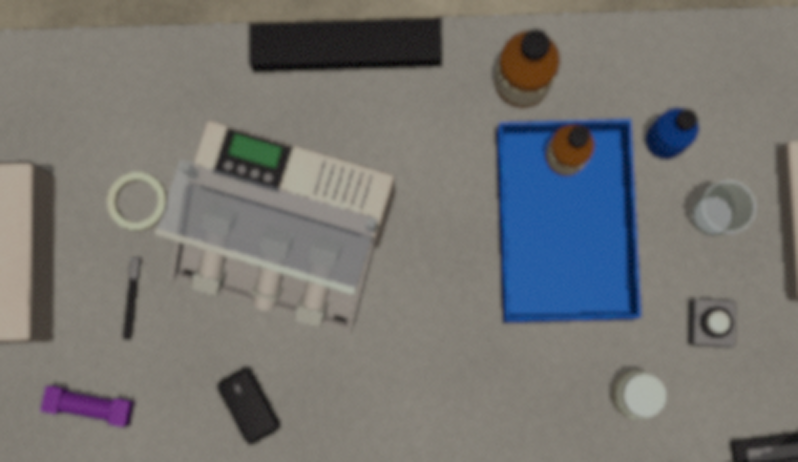

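View pics/scene0.png

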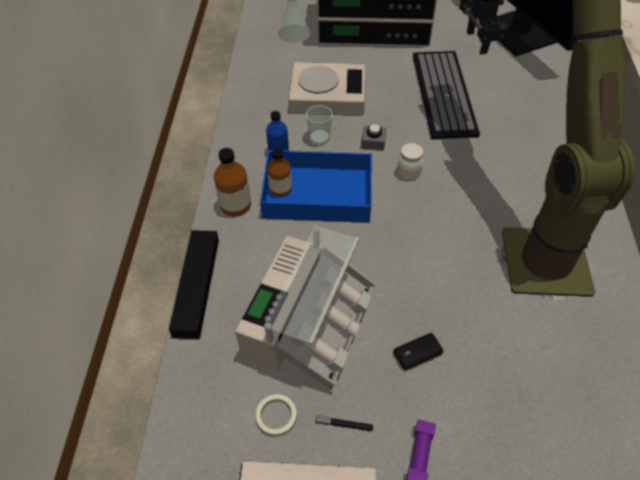

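View pics/c.png

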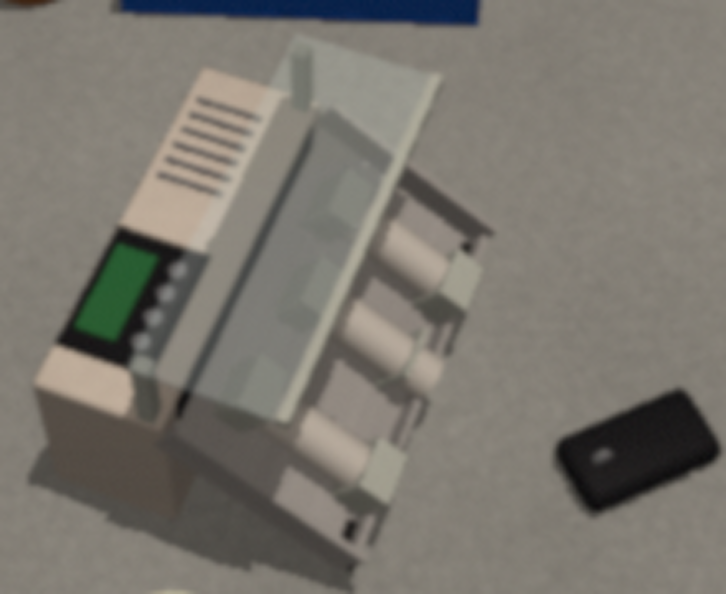

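```bash
cat > h.py <<'E'
import numpy as np
from scipy.spatial.transform import Rotation as R
from scipy.optimize import least_squares
from plant import get_calibration
def proj(k,P):
    T=np.linalg.inv(k["T"]); c=(T[:3,:3]@np.atleast_2d(P).T).T+T[:3,3]
    return np.c_[k["fx"]*c[:,0]/c[:,2]+k["cx"],k["fy"]*c[:,1]/c[:,2]+k["cy"]]
def ray(k,uv,z):
    d=k["T"][:3,:3]@[(uv[0]-k["cx"])/k["fx"],(uv[1]-k["cy"])/k["fy"],1]; o=k["T"][:3,3]
    return o+d*(z-o[2])/d[2]
def w(p,L):
    c,s=np.cos(p[2]),np.sin(p[2]); L=np.atleast_2d(L)
    return np.c_[p[0]+c*L[:,0]-s*L[:,1],p[1]+s*L[:,0]+c*L[:,1],L[:,2]]
def fit(obs,p0):
    f=lambda p:np.concatenate([(proj(k,w(p,L))-uv).ravel() for k,L,uv in obs])
    s=least_squares(f,p0,loss="soft_l1"); return s.x,np.round(f(s.x).reshape(-1,2),1).tolist()
E
python3 - <<'E'
from h import *
from plant import r
ks,kt=get_calibration("scene"),get_calibration("top")
S=lambda a:np.array(a)/3.3+[225,215]; B=lambda a:np.array(a)/2.1+[120,130]
G=np.array([[-10,142,208],[-10,-142,208],[175,142,140],[175,-142,140]])/1e3
p,e=fit([(kt,G,B([[157,234],[355,291],[209,122],[394,178]])),(ks,G,S([[285,420],[438,75],[37,385],[207,68]]))],[.5,.2,-.28]); print("station",p.round(4),np.degrees(p[2]),e)
T=np.array([[150,100,70],[150,-100,70],[-150,-100,70],[-150,100,70]])/1e3
q,e=fit([(kt,T,B([[498,122],[630,121],[638,320],[504,322]]))],[.6,-.2,0]); print("tote",q.round(4),np.degrees(q[2]),e)
print("tote in scene",proj(ks,w(q,T)).round(0).tolist())
# capped low ends of columns
for y in (82,0,-82):
    L=[[-.065*.819-.02*.574*1,y/1e3,.085-.065*.574+.02*.819]]
    print(y,"lower cap top",(proj(kt,w(p,L))-[120,130])*2.1,(proj(ks,w(p,L))-[225,215])*3.3)
print("button",ray(kt,B([718,322]),.05),ray(ks,[374,130],.05))
print("bottle cap",ray(kt,B([577,137]),.15),ray(ks,[278,154],.15))
print("mouse",ray(kt,B([248,404]),.02),"jar",ray(kt,B([645,395]),.09))
s=r.get_state(); print(R.from_quat(s["eef_rot"]).as_matrix().round(3),s["tool_pos"])
E
```

```text
station [ 0.5473  0.2355 -0.3199] -18.328397605654626 [[-0.1, 1.0], [0.3, 2.2], [-0.5, -0.8], [1.0, -1.2], [1.0, 1.6], [1.0, 1.1], [-2.3, -0.9], [-2.0, -1.6]]
tote [ 0.6066 -0.2064 -0.0143] -0.8218946975335484 [[-0.2, 0.2], [0.3, -0.3], [0.4, 0.1], [-0.6, 0.0]]
tote in scene [[259.0, 203.0], [268.0, 150.0], [372.0, 155.0], [371.0, 208.0]]
82 lower cap top [[206.06552416 294.6256419 ]] [[400.4583906  476.38437204]]
0 lower cap top [[258.59119604 310.46697897]] [[440.28786431 376.07174203]]
-82 lower cap top [[311.36417258 326.38290122]] [[477.58748828 282.13067202]]
button [ 0.44982578 -0.4253586   0.05      ] [ 0.44852951 -0.4285048   0.05      ]
bottle cap [ 0.71490367 -0.21438751  0.15      ] [ 0.71179607 -0.21566852  0.15      ]
mouse [0.34834716 0.27968423 0.02      ] jar [ 0.3465421  -0.30306622  0.09      ]
[[-0.965  0.     0.264]
 [-0.264 -0.    -0.965]
 [-0.    -1.     0.   ]] [ 0.16482256 -0.60288487  0.23873131]
```

```bash
cat >> h.py <<'E'
TH=np.radians(35)
def Rst(yaw,lean=35,flip=-1):
    a=np.radians(lean); y=[np.sin(a),0,-np.cos(a)]; z=[0,flip,0]
    return R.from_euler("z",yaw)*R.from_matrix(np.c_[np.cross(y,z),y,z])
def rel(P,Rt,P0,R0):
    d=R0.inv().apply(np.array(P)-P0); v=(R0.inv()*Rt).as_rotvec()
    print("row",np.r_[d,v/np.pi].round(4).tolist(),"dist",round(np.linalg.norm(d),3),"deg",round(np.degrees(np.linalg.norm(v)),1))
def st():
    from plant import r
    s=r.get_state(); return np.array(s["tool_pos"]),R.from_quat(s["eef_rot"]),s
N=np.array([-np.sin(TH),0,np.cos(TH)]); U=np.array([np.cos(TH),0,np.sin(TH)])
def tcp(p,y,u,n,z0=.085):  # world TCP for station coordinates; n, u of TCP
    return w(p,np.array([0,y,z0])+u*U+n*N)[0]
E
cat > p.py <<'E'
from h import *
p=[.5473,.2355,-.3199]; q=[.6066,-.2064,-.0143]
E
python3 - <<'E'
from p import *
P,Ro,s=st()
Rd=Rst(p[2]*.5,0)
rel([.52,-.2,.33],Rd,P,Ro)
rel(tcp(p,0,-.02,.19),Rst(p[2]),np.array([.52,-.2,.33]),Rd); print(tcp(p,0,-.02,.19))
E
```

```text
row [-0.4488, -0.0913, -0.295, -0.0, 0.1359, -0.0] dist 0.545 deg 24.5
row [0.1662, 0.1008, -0.4543, 0.0156, 0.0493, 0.194] dist 0.494 deg 36.1
[0.42829747 0.27492297 0.22916736]
```

```bash
python3 -m handwheel '[[[-0.03,-0.01,-0.02,0,0.01,0],[-0.07,-0.02,-0.045,0,0.03,0],[-0.41,-0.085,-0.27,0,0.136,0],[-0.41,-0.085,-0.27,0,0.136,0],[-0.41,-0.085,-0.27,0,0.136,0],[-0.41,-0.085,-0.27,0,0.136,0],[-0.41,-0.085,-0.27,0,0.136,0],[-0.41,-0.085,-0.27,0,0.136,0],[-0.41,-0.085,-0.27,0,0.136,0],[-0.41,-0.085,-0.27,0,0.136,0],[-0.41,-0.085,-0.27,0,0.136,0],[-0.41,-0.085,-0.27,0,0.136,0]]]' 0.3 20
python3 - <<'E'
from p import *
P,Ro,s=st(); print(P,s["q"],s["clock"])
rel(tcp(p,0,-.02,.19),Rst(p[2]),P,Ro)
E
```

```text
clock: 2.2
tool_pos: [0.4884, -0.2346, 0.3239]
eef_rot: [-0.057, -0.705, 0.705, 0.056]
contact_force: [0.9, -0.5, 0.5]
opening: 0.654
[ 0.48836868 -0.23458244  0.3238879 ] [ 0.40588653  0.47488543 -0.06835625  1.7059545   0.03830467  0.96162276
 -1.40791151] 2.2
row [0.1407, 0.0945, -0.4934, 0.0155, 0.0492, 0.1939] dist 0.522 deg 36.1
```

```bash
python3 - <<'E'
from p import *
P,Ro,s=st()
RA=Ro*R.from_rotvec([0,-.47*np.pi,0]); PA=np.array([.44,.05,.32])
rel(PA,RA,P,Ro)
rel(tcp(p,0,-.02,.19),Rst(p[2],flip=1),PA,RA)
E
```

```text
row [0.0932, 0.0038, -0.2732, 0.0, -0.47, -0.0] dist 0.289 deg 84.6
row [-0.2147, 0.0908, -0.068, 0.1459, -0.463, -0.1557] dist 0.243 deg 91.8
```

```bash
python3 -m handwheel '[[[0.093,0.004,-0.273,0,-0.47,0],[0.093,0.004,-0.273,0,-0.47,0],[0.093,0.004,-0.273,0,-0.47,0],[0.093,0.004,-0.273,0,-0.47,0],[0.093,0.004,-0.273,0,-0.47,0],[0.093,0.004,-0.273,0,-0.47,0],[0.093,0.004,-0.273,0,-0.47,0],[0.093,0.004,-0.273,0,-0.47,0],[0.093,0.004,-0.273,0,-0.47,0],[0.093,0.004,-0.273,0,-0.47,0],[0.093,0.004,-0.273,0,-0.47,0],[0.093,0.004,-0.273,0,-0.47,0]]]'
python3 - <<'E'
from p import *
P,Ro,s=st(); print(P,s["q"],s["clock"])
rel(tcp(p,0,-.02,.19),Rst(p[2],flip=1),P,Ro)
E
```

```text
clock: 3.2
tool_pos: [0.4391, 0.0481, 0.3194]
eef_rot: [0.434, -0.558, 0.558, -0.434]
contact_force: [-0.5, -0.3, 0.1]
opening: 0.648
[0.43912963 0.04805931 0.31943287] [ 0.15617286  0.36802819 -0.51957403  1.96225548  0.23630799  0.8699528
 -0.7364331 ] 3.2
row [-0.2172, 0.0902, -0.0663, 0.1453, -0.4611, -0.1561] dist 0.244 deg 91.4
```

```bash
python3 -m handwheel '[[[-0.217,0.09,-0.066,0.145,-0.461,-0.156],[-0.217,0.09,-0.066,0.145,-0.461,-0.156],[-0.217,0.09,-0.066,0.145,-0.461,-0.156],[-0.217,0.09,-0.066,0.145,-0.461,-0.156],[-0.217,0.09,-0.066,0.145,-0.461,-0.156],[-0.217,0.09,-0.066,0.145,-0.461,-0.156],[-0.217,0.09,-0.066,0.145,-0.461,-0.156],[-0.217,0.09,-0.066,0.145,-0.461,-0.156],[-0.217,0.09,-0.066,0.145,-0.461,-0.156],[-0.217,0.09,-0.066,0.145,-0.461,-0.156],[-0.217,0.09,-0.066,0.145,-0.461,-0.156],[-0.217,0.09,-0.066,0.145,-0.461,-0.156]]]'
python3 - <<'E'
from p import *
from plant import snapshot
import cv2
P,Ro,s=st(); print(P,s["q"],s["clock"])
rel(tcp(p,0,-.02,.19),Rst(p[2],flip=1),P,Ro)
k=get_calibration("wrist"); im=snapshot("wrist")[:,:,::-1].copy(); print(k["fx"],np.round(k["T"],3))
import pickle; pickle.dump((k,im),open("w1.pkl","wb"))
for y in (.082,0,-.082):
    L=np.array([[0,y,.085]])+np.array([U*.065+N*.02,U*.039+N*.02,-U*.039+N*.02,-U*.065+N*.02])
    for o in (-.02,.02):
        for pt in proj(k,w(p,L+[0,o,0])): cv2.circle(im,tuple(int(v) for v in pt.round()),2,(0,0,255),-1)
for pt in proj(k,w(p,[[-.053,y,.043] for y in (-.13,0,.13)]+[[-.01,y,.205] for y in (-.142,0,.142)])): cv2.circle(im,tuple(int(v) for v in pt.round()),2,(0,255,0),-1)
cv2.imwrite("pics/w1.png",im)
E
```

```text
clock: 4.2
tool_pos: [0.4299, 0.2756, 0.2295]
eef_rot: [0.695, 0.06, 0.34, -0.63]
contact_force: [-0.6, 0.0, -1.1]
opening: 0.653
[0.42987974 0.27564764 0.22945231] [-0.73733799  0.58772522 -0.43486972  2.18942836  1.27193242  0.86409893
 -1.03828732] 4.2
row [-0.0011, -0.0004, -0.0013, 0.009, -0.0276, -0.0092] dist 0.002 deg 5.5
342.97519409685873 [[ 0.397  0.586  0.706  0.299]
 [ 0.917 -0.275 -0.288  0.328]
 [ 0.026  0.762 -0.647  0.311]
 [ 0.     0.     0.     1.   ]]
```

View pics/w1.png

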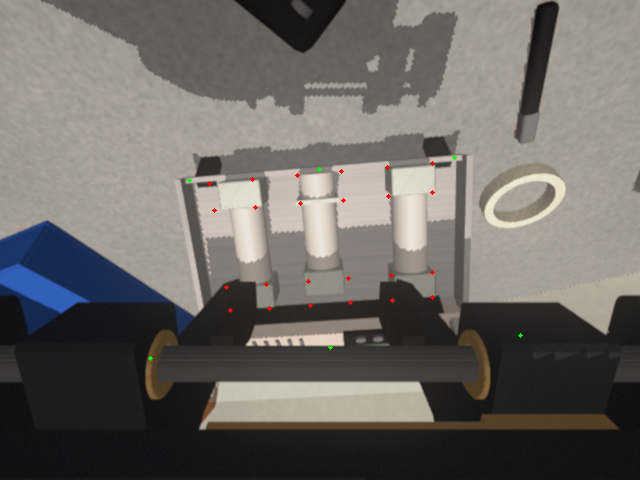

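```bash
python3 - <<'E'
import pickle,cv2
k,im=pickle.load(open("w1.pkl","rb"))
import numpy as np
from plant import snapshot
im=snapshot("wrist")[:,:,::-1]
c=cv2.resize(im[150:320,180:470],None,fx=2.75,fy=2.75,interpolation=cv2.INTER_CUBIC)
for i in range(180,470,20): cv2.putText(c,str(i),(int((i-180)*2.75),8),0,.3,(0,0,255)); cv2.line(c,(int((i-180)*2.75),10),(int((i-180)*2.75),16),(0,0,255))
cv2.imwrite("pics/w2.png",c)
E
```

```text
(no output)
```

View pics/w2.png

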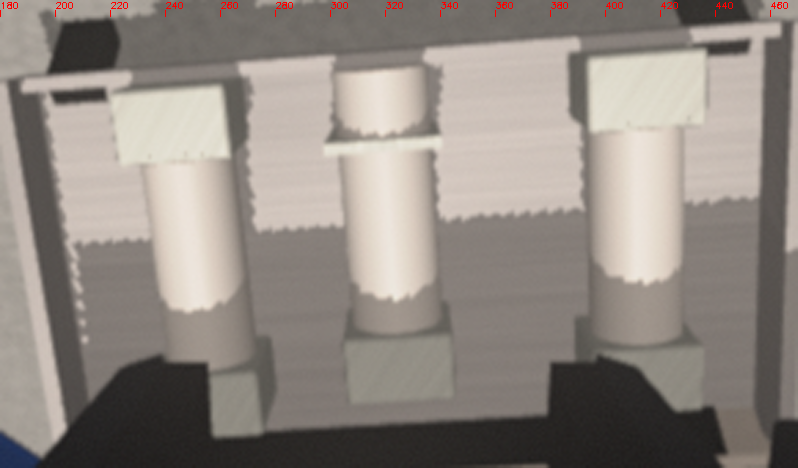

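```bash
python3 - <<'E'
from p import *
k=get_calibration("wrist"); C=lambda a:np.array(a)/2.75+[180,150]
def L(l): return np.array([np.array([0,y/1e3,.085])+u/1e3*U+.02*N for u,y in l])
cols={"left":([(-65,-20),(-65,20),(-39,-20),(-39,20),(39,20),(65,20)],[(113,94),(222,85),(120,164),(230,156),(257,372),(262,432)]),
"right":([(-65,-20),(-65,20),(-39,-20),(-39,20),(39,20),(65,20)],[(588,57),(706,50),(590,130),(705,124),(703,345),(703,408)]),
"mid":([(29,-20),(29,20),(55,-20),(55,20)],[(345,335),(452,328),(350,402),(453,396)])}
for n,(l,uv) in cols.items():
    x,e=fit([(k,L(l),C(uv))],p); 
    c,s_=np.cos(p[2]),np.sin(p[2]); d=x[:2]-np.array(p[:2])
    print(n,x.round(4),np.degrees(x[2]).round(1),"in station",[round(c*d[0]+s_*d[1],4),round(-s_*d[0]+c*d[1],4)],e)
E
```

```text
left [ 0.5229  0.1631 -0.3422] -19.6 in station [np.float64(-0.0004), np.float64(-0.0764)] [[-2.3, -1.3], [0.9, -1.0], [-0.9, 1.0], [1.1, 1.1], [-0.3, -0.2], [0.6, 1.8]]
right [ 0.5759  0.3144 -0.3416] -19.6 in station [np.float64(0.0024), np.float64(0.0839)] [[-0.7, -0.6], [1.0, -1.2], [-1.0, 1.4], [0.8, 0.6], [0.2, -0.3], [-0.2, 1.3]]
mid [ 0.5439  0.2323 -0.3423] -19.6 in station [np.float64(-0.0022), np.float64(-0.0041)] [[-1.2, -0.0], [0.8, 0.1], [-1.0, 0.1], [1.7, 0.0]]
```

```bash
cat >> p.py <<'E'
p=[.5470,.2365,-.342]
LC=[.5229,.1631,-.342]; RC=[.5759,.3144,-.342]
E
python3 - <<'E'
from p import *
P,Ro,s=st(); rel(tcp(LC,0,-.005,.09),Rst(LC[2],flip=1),P,Ro); print(P)
E
```

```text
row [0.0241, 0.101, -0.0699, 0.0061, -0.0221, -0.0099] dist 0.125 deg 4.5
[0.42844642 0.27446307 0.22876093]
```

```bash
python3 -m handwheel '[[[0.012,0.02,-0.035,0.003,-0.011,-0.005],[0.024,0.05,-0.07,0.006,-0.022,-0.01],[0.024,0.08,-0.07,0.006,-0.022,-0.01],[0.024,0.101,-0.07,0.006,-0.022,-0.01],[0.024,0.101,-0.07,0.006,-0.022,-0.01],[0.024,0.101,-0.07,0.006,-0.022,-0.01]]]' 0.25
python3 - <<'E'
from p import *
from plant import snapshot
import cv2
P,Ro,s=st(); print(P,s["q"],s["clock"])
rel(tcp(LC,0,-.005,-.013),Rst(LC[2],flip=1),P,Ro)
k=get_calibration("wrist"); im=snapshot("wrist")[:,:,::-1].copy()
for o in (-.02,.02):
    for u in (-.065,-.039):
        pt=proj(k,w(LC,[np.array([0,o,.085])+u*U+.02*N]))[0]; cv2.circle(im,tuple(int(v) for v in pt.round()),2,(0,0,255),-1)
cv2.imwrite("pics/w3.png",im)
E
```

```text
clock: 4.8
tool_pos: [0.472, 0.1815, 0.1557]
eef_rot: [0.7, 0.092, 0.327, -0.628]
contact_force: [-0.6, -0.4, 0.2]
opening: 0.625
[0.47203691 0.18151693 0.1557066 ] [-0.57952381  0.73974827 -0.37345875  2.38248862  1.79853518  0.83369675
 -1.38737374] 4.8
row [-0.0013, 0.1019, -0.0, 0.0008, -0.0026, 0.0001] dist 0.102 deg 0.5
```

View pics/w3.png

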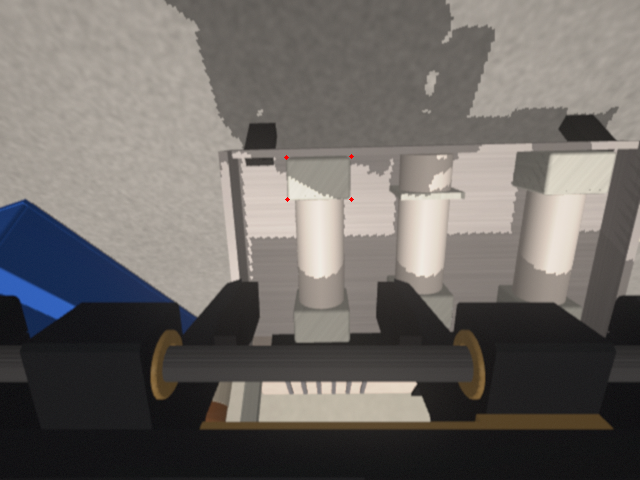

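```bash
python3 -m handwheel '[[[-0.001,0.02,0,0,-0.002,0],[-0.001,0.045,0,0,-0.002,0],[-0.001,0.07,0,0,-0.002,0],[-0.001,0.088,0,0,-0.002,0],[-0.001,0.098,0,0,-0.002,0],[-0.001,0.102,0,0,-0.002,0],[-0.001,0.102,0,0,-0.002,0]]]' && python3 -m handwheel '[[[0,0,0,0,0,0],[0,0,0,0,0,0],[0,0,0,0,0,0],[0,0,0,0,0,0],[0,0,0,0,0,0],[0,0,0,0,0,0]]]' -1 30
python3 - <<'E'
from p import *
P,Ro,s=st(); print(P,s["q"],s["clock"],s["contact_force"])
rel(tcp(LC,0,-.005,-.013),Rst(LC[2],flip=1),P,Ro)
Rt=Rst(LC[2],flip=1); a=Rt.inv().apply(w([0,0,LC[2]],[[-1,0,0]])[0]); print("station -x in tool",a, "world up",Rt.inv().apply([0,0,1]))
E
```

```text
clock: 5.43
tool_pos: [0.5262, 0.1631, 0.0726]
eef_rot: [0.701, 0.096, 0.324, -0.628]
contact_force: [-0.2, -0.1, -0.4]
opening: 0.623
clock: 5.93
tool_pos: [0.526, 0.1635, 0.0729]
eef_rot: [0.7, 0.096, 0.324, -0.629]
contact_force: [-2.5, 1.6, 6.1]
opening: 0.375
[0.52599971 0.16348868 0.07293817] [-0.46698011  0.94494215 -0.3543653   2.31197823  2.04004438  0.90260353
 -1.47576598] 5.9333 [-2.4870579   1.56560741  6.14500108]
row [-0.0004, 0.0015, -0.0014, -0.0006, 0.0007, 0.0006] dist 0.002 deg 0.2
station -x in tool [-8.19152044e-01 -5.73576436e-01 -4.67194168e-17] world up [ 0.57357644 -0.81915204  0.        ]
```

```bash
python3 -m handwheel '[[[0,-0.008,0,0,0,0],[0,-0.02,0,0,0,0],[0,-0.032,0,0,0,0],[-0.008,-0.038,0,0,0,0],[-0.025,-0.05,0,0,0,0],[-0.041,-0.061,0,0,0,0],[-0.057,-0.072,0,0,0,0],[-0.066,-0.085,0,0,0,0],[-0.066,-0.105,0,0,0,0],[-0.066,-0.125,0,0,0,0],[-0.066,-0.14,0,0,0,0],[-0.066,-0.15,0,0,0,0]]]'
python3 - <<'E'
from p import *
P,Ro,s=st(); print(P,s["q"],s["clock"],s["contact_force"])
# tote place 1: slot y=-0.042 in tote
for y in (-.043,.043):
  for h in (.18,.02):
    T=w(q,[[-.06,y,.005+.02+.006-.019+h]])[0]; print(T)
    rel(T,Rst(q[2],0,1),P,Ro)
E
```

```text
clock: 6.93
tool_pos: [0.3919, 0.2105, 0.1579]
eef_rot: [0.701, 0.096, 0.323, -0.629]
contact_force: [0.7, -0.0, -2.8]
opening: 0.379
[0.39194417 0.21050457 0.15790938] [-0.75416984  0.74318079 -0.4624207   2.48650581  1.687384    0.91872794
 -1.56351639] 6.9333 [ 0.66416242 -0.03847921 -2.80512838]
[ 0.54599126 -0.24853763  0.192     ]
row [0.2632, 0.1427, -0.3821, 0.0316, -0.0997, 0.1925] dist 0.485 deg 39.4
[ 0.54599126 -0.24853763  0.032     ]
row [0.1715, 0.2738, -0.382, 0.0316, -0.0997, 0.1925] dist 0.5 deg 39.4
[ 0.54722101 -0.16254643  0.192     ]
row [0.2408, 0.127, -0.3005, 0.0316, -0.0997, 0.1925] dist 0.406 deg 39.4
[ 0.54722101 -0.16254643  0.032     ]
row [0.1491, 0.2581, -0.3005, 0.0316, -0.0997, 0.1925] dist 0.423 deg 39.4
```

```bash
python3 - <<'E'
from p import *
P,Ro,s=st()
rel(np.array([.43,.06,.285]),Rst(q[2]*.5+LC[2]*.5,10,1),P,Ro)
E
```

```text
row [0.1431, -0.0549, -0.1295, 0.0197, -0.0473, 0.1384] dist 0.201 deg 26.6
```

```bash
python3 -m handwheel '[[[0.01,-0.014,0,0,0,0.01],[0.025,-0.036,0,0,0,0.03],[0.043,-0.062,0,0,0,0.05],[0.06,-0.085,0,0,0,0.07],[0.075,-0.085,-0.015,0.004,-0.01,0.09],[0.095,-0.078,-0.045,0.008,-0.02,0.11],[0.115,-0.07,-0.08,0.013,-0.03,0.125],[0.132,-0.062,-0.11,0.017,-0.04,0.138],[0.143,-0.055,-0.13,0.02,-0.047,0.138]]]'
python3 - <<'E'
from p import *
P,Ro,s=st(); print(P,s["q"],s["clock"],s["contact_force"],s["opening"])
T=w(q,[[-.06,-.043,.012+.17]])[0]
rel(T,Rst(q[2],0,1),P,Ro)
E
```

```text
clock: 7.68
tool_pos: [0.4103, 0.1303, 0.2649]
eef_rot: [0.716, -0.004, 0.157, -0.68]
contact_force: [0.8, -0.1, -3.9]
opening: 0.377
[0.41029857 0.13029753 0.26485801] [-0.11112052  0.39146489 -0.60945004  2.22234605  0.76557853  0.61237951
  0.02890459] 7.6833 [ 0.83937967 -0.06112032 -3.87477482] 0.37710565685207714
row [0.1939, 0.1376, -0.335, 0.0159, -0.0684, 0.0693] dist 0.411 deg 17.8
```

```bash
python3 -m handwheel '[[[0.01,0,-0.02,0.001,-0.005,0.005],[0.025,0.01,-0.045,0.002,-0.01,0.01],[0.045,0.02,-0.08,0.004,-0.018,0.02],[0.065,0.035,-0.115,0.006,-0.025,0.03],[0.085,0.05,-0.15,0.008,-0.033,0.038],[0.105,0.065,-0.185,0.01,-0.04,0.045],[0.125,0.08,-0.22,0.012,-0.048,0.053],[0.145,0.095,-0.255,0.014,-0.056,0.06],[0.165,0.11,-0.285,0.016,-0.063,0.065],[0.18,0.125,-0.31,0.016,-0.068,0.069],[0.194,0.138,-0.335,0.016,-0.068,0.069],[0.194,0.138,-0.335,0.016,-0.068,0.069]]]'
python3 - <<'E'
from p import *
from plant import snapshot
import cv2
P,Ro,s=st(); print(P,s["q"],s["clock"],s["contact_force"],s["opening"])
T=w(q,[[-.06,-.043,.012+.003]])[0]
rel(T,Rst(q[2],0,1),P,Ro)
k=get_calibration("wrist"); im=snapshot("wrist")[:,:,::-1].copy()
Tt=np.array([[150,100,70],[150,-100,70],[-150,-100,70],[-150,100,70]])/1e3
for pt in proj(k,w(q,Tt)): cv2.circle(im,tuple(int(v) for v in pt.round()),3,(0,0,255),-1)
cv2.imwrite("pics/w4.png",im)
E
```

```text
clock: 8.68
tool_pos: [0.5448, -0.2559, 0.178]
eef_rot: [0.708, -0.011, 0.009, -0.706]
contact_force: [-0.6, -1.4, -4.0]
opening: 0.374
[ 0.5447843  -0.25594065  0.17795146] [ 0.75401443  0.82095009 -0.72330769  1.68096913  0.66907458  0.90473505
  1.29965817] 8.6833 [-0.60875717 -1.36613704 -3.98522085] 0.3744818510592283
row [0.0013, 0.1629, 0.008, 0.0011, -0.0044, -0.0007] dist 0.163 deg 0.8
```

View pics/w4.png

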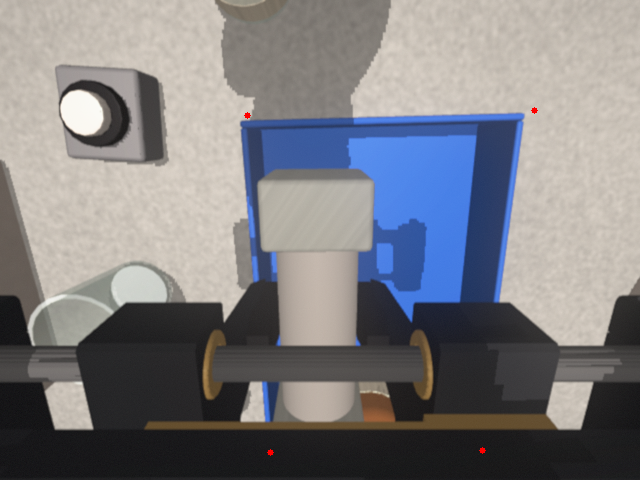

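```bash
python3 -m handwheel '[[[0,0,0.004,0,0,0],[0,0,0.008,0,0,0],[0,0,0.008,0,0,0],[0,0,0.008,0,0,0]]]'
python3 - <<'E'
from p import *
from plant import snapshot
import cv2
P,Ro,s=st(); print(P,s["clock"])
T=w(q,[[-.06,-.043,.012+.003]])[0]
rel(T,Rst(q[2],0,1),P,Ro)
k=get_calibration("wrist"); im=snapshot("wrist")[:,:,::-1].copy()
h=cv2.cvtColor(im,cv2.COLOR_BGR2HSV); m=cv2.inRange(h,(100,130,40),(125,255,255)); m[300:]=0
n,l,sts,_=cv2.connectedComponentsWithStats(m); i=1+np.argmax(sts[1:,4]); y,x=np.nonzero(l==i)
a=np.argmin(x+y); b=np.argmax(x-y); print("corners",(x[a],y[a]),(x[b],y[b]))
for c in ((x[a],y[a]),(x[b],y[b])): print(ray(k,c,.07))
print("pred",w(q,[[-.15,-.1,.07],[-.15,.1,.07]]))
E
```

```text
clock: 9.07
tool_pos: [0.5469, -0.2382, 0.1822]
eef_rot: [-0.707, 0.004, -0.007, 0.707]
contact_force: [-0.4, 0.5, -4.3]
opening: 0.378
[ 0.54686426 -0.23822857  0.18222748] 9.0667
row [-0.0013, 0.1672, -0.0104, -0.0002, -0.0002, 0.0012] dist 0.168 deg 0.2
corners (np.int64(219), np.int64(117)) (np.int64(494), np.int64(113))
[ 0.45949592 -0.30772323  0.07      ]
[ 0.45993328 -0.11290369  0.07      ]
pred [[ 0.45518539 -0.30424485  0.07      ]
 [ 0.45804529 -0.1042653   0.07      ]]
```

```bash
sed -i 's/^LC/q=[.608,-.210,-.0143]\nLC/' p.py; python3 - <<'E'
from p import *
P,Ro,s=st(); print(P)
for z in (.022,.0135): rel(w(q,[[-.06,-.043,z]])[0],Rst(q[2],0,1),P,Ro)
E
```

```text
[ 0.54689486 -0.23908115  0.18216462]
row [0.0001, 0.1602, -0.0131, -0.0, -0.0005, 0.0012] dist 0.161 deg 0.2
row [0.0, 0.1687, -0.0131, -0.0, -0.0005, 0.0012] dist 0.169 deg 0.2
```

```bash
python3 -m handwheel '[[[0,0.01,-0.006,0,0,0],[0,0.03,-0.013,0,0,0],[0,0.06,-0.013,0,0,0.001],[0,0.09,-0.013,0,0,0.001],[0,0.115,-0.013,0,0,0.001],[0,0.135,-0.013,0,0,0.001],[0,0.148,-0.013,0,0,0.001],[0,0.155,-0.013,0,0,0.001],[0,0.16,-0.013,0,0,0.001],[0,0.16,-0.013,0,0,0.001],[0,0.16,-0.013,0,0,0.001]]]'
python3 -m handwheel '[[[0,0.002,0,0,0,0],[0,0.004,0,0,0,0],[0,0.006,0,0,0,0],[0,0.006,0,0,0,0]]]'
python3 - <<'E'
from p import *
P,Ro,s=st(); print(P,s["contact_force"],s["moment"])
rel(w(q,[[-.06,-.043,.0135]])[0],Rst(q[2],0,1),P,Ro)
E
```

```text
clock: 10.03
tool_pos: [0.5479, -0.2536, 0.0223]
eef_rot: [0.707, -0.006, 0.007, -0.707]
contact_force: [0.9, -0.3, -3.9]
opening: 0.378
clock: 10.37
tool_pos: [0.5472, -0.2536, 0.0156]
eef_rot: [-0.707, 0.006, -0.007, 0.707]
contact_force: [-0.0, 1.0, -3.8]
opening: 0.377
[ 0.54717267 -0.25356332  0.01555596] [-0.01505024  1.00501726 -3.83538679] [ 0.03577013 -0.12932795 -0.0042896 ]
row [0.0002, 0.0021, 0.0014, -0.0001, -0.0014, 0.0002] dist 0.003 deg 0.3
```

```bash
python3 -m handwheel '[[[0,0.001,0,0,0,0],[0,0.002,0,0,0,0],[0,0.002,0,0,0,0]]]'; python3 -m handwheel '[[[0,0.001,0,0,0,0],[0,0.001,0,0,0,0],[0,0.001,0,0,0,0]]]'
```

```text
clock: 10.62
tool_pos: [0.5474, -0.2535, 0.0142]
eef_rot: [0.707, -0.006, 0.007, -0.707]
contact_force: [-1.0, 0.6, 1.7]
opening: 0.375
clock: 10.87
tool_pos: [0.5474, -0.2534, 0.0141]
eef_rot: [0.707, -0.006, 0.007, -0.707]
contact_force: [-3.7, 1.3, 9.9]
opening: 0.375
```

```bash
python3 -m handwheel '[[[0,-0.001,0,0,0,0],[0,-0.001,0,0,0,0],[0,-0.001,0,0,0,0],[0,-0.001,0,0,0,0]]]' 0.1 && python3 -m handwheel '[[[0,-0.005,0,0,0,0],[0,-0.015,0,0,0,0],[0,-0.035,0,0,0,0],[0,-0.065,0,0,0,0],[0,-0.1,0,0,0,0],[0,-0.14,0,0,0,0],[0,-0.18,0,0,0,0],[0,-0.21,0,0,0,0],[0,-0.23,0,0,0,0],[0,-0.24,0,0,0,0]]]'
python3 - <<'E'
from p import *
from plant import boxes_of,snapshot
import cv2
P,Ro,s=st(); print(P,s["q"],s["clock"])
k=get_calibration("wrist");im=snapshot("wrist")[:,:,::-1].copy(); cv2.imwrite("pics/w5.png",im)
for u,v in ((-.065,-.063),(-.065,-.023),(.065,-.063),(.065,-.023)): print(proj(k,w(q,[[-.06+u,v,.045]])))
W1=np.array([.43,.07,.285]); RW=Rst(q[2]*.5+RC[2]*.5,10,1)
rel(W1,RW,P,Ro)
rel(tcp(RC,0,-.005,.14),Rst(RC[2],35,1),W1,RW); print(tcp(RC,0,-.005,.14))
E
```

```text
clock: 11.2
tool_pos: [0.5475, -0.2535, 0.0135]
eef_rot: [-0.707, 0.006, -0.007, 0.707]
contact_force: [-0.7, -0.1, -0.8]
opening: 0.544
clock: 12.03
tool_pos: [0.5485, -0.2533, 0.2578]
eef_rot: [0.708, -0.004, 0.009, -0.707]
contact_force: [-0.5, 0.3, -0.2]
opening: 0.552
[ 0.54851372 -0.25334781  0.25781763] [ 0.78427723  0.73265929 -0.79011297  1.59746968  0.57930371  1.05234833
  1.38291265] 12.0333
[[299.64883975 142.91974091]]
[[339.39375084 142.70126008]]
[[302.00602527 263.7859067 ]]
[[337.85698324 263.61193021]]
row [-0.1242, -0.0283, 0.3211, -0.0042, 0.0508, -0.0534] dist 0.345 deg 13.3
row [0.0014, 0.0898, 0.2802, -0.0201, 0.0486, -0.1386] dist 0.294 deg 26.7
[0.49639129 0.3427042  0.1968134 ]
```

View pics/w5.png

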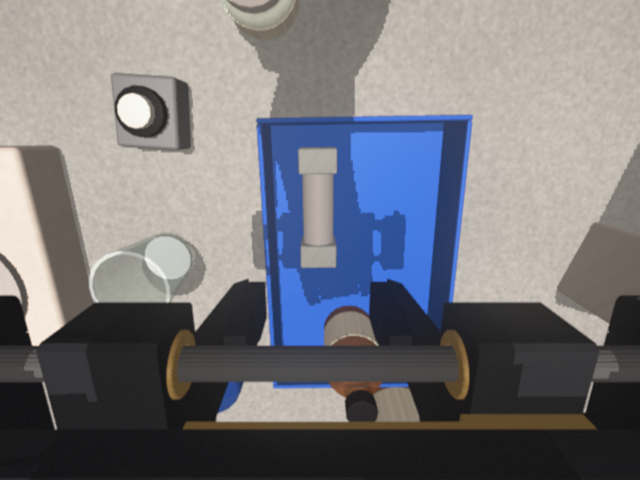

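```bash
python3 -m handwheel '[[[-0.008,-0.002,0.02,0,0.003,-0.003],[-0.022,-0.005,0.055,0,0.009,-0.009],[-0.037,-0.008,0.095,-0.001,0.015,-0.016],[-0.053,-0.012,0.135,-0.001,0.021,-0.022],[-0.069,-0.016,0.175,-0.002,0.028,-0.03],[-0.085,-0.02,0.215,-0.003,0.035,-0.037],[-0.1,-0.024,0.255,-0.003,0.041,-0.043],[-0.112,-0.027,0.29,-0.004,0.047,-0.048],[-0.12,-0.028,0.31,-0.004,0.05,-0.053],[-0.124,-0.028,0.321,-0.004,0.051,-0.053],[-0.124,-0.028,0.321,-0.004,0.051,-0.053]]]' 0.2
python3 - <<'E'
from p import *
P,Ro,s=st(); print(P,s["q"],s["clock"])
rel(tcp(RC,0,-.005,.14),Rst(RC[2],35,1),P,Ro)
E
```

```text
clock: 13.0
tool_pos: [0.4274, 0.0726, 0.2813]
eef_rot: [0.707, -0.002, 0.119, -0.698]
contact_force: [0.4, -0.5, -0.5]
opening: 0.597
[0.42742181 0.07259637 0.28132153] [ 0.19000024  0.38357188 -0.72838631  2.16992863  0.62001364  0.63456885
  0.41711937] 13.0
row [0.0073, 0.0874, 0.2778, -0.0211, 0.0502, -0.1412] dist 0.291 deg 27.2
```

```bash
python3 -m handwheel '[[[0,0,0.015,-0.001,0.003,-0.01],[0,0.005,0.04,-0.003,0.008,-0.025],[0,0.01,0.07,-0.005,0.014,-0.04],[0,0.015,0.105,-0.008,0.02,-0.056],[0,0.025,0.14,-0.011,0.026,-0.072],[0.002,0.035,0.175,-0.014,0.032,-0.09],[0.004,0.047,0.21,-0.017,0.039,-0.108],[0.005,0.06,0.24,-0.019,0.045,-0.125],[0.006,0.073,0.262,-0.021,0.05,-0.141],[0.007,0.083,0.274,-0.021,0.05,-0.141],[0.007,0.087,0.278,-0.021,0.05,-0.141],[0.007,0.087,0.278,-0.021,0.05,-0.141]]]'
python3 - <<'E'
from p import *
P,Ro,s=st(); print(P,s["q"],s["clock"])
rel(tcp(RC,0,-.005,.09),Rst(RC[2],35,1),P,Ro)
E
```

```text
clock: 14.0
tool_pos: [0.5001, 0.3384, 0.1954]
eef_rot: [0.702, 0.092, 0.326, -0.626]
contact_force: [-0.1, -0.9, 0.4]
opening: 0.599
[0.50010527 0.33836457 0.19541932] [-0.77274512  0.72581532 -0.34164236  1.97613446  1.28986357  0.8657059
 -0.88133125] 14.0
row [-0.0032, 0.046, 0.0032, 0.0023, -0.0012, -0.0001] dist 0.046 deg 0.5
```

Move to the pre-grasp pose, then check the alignment with a wrist view.

```bash
python3 -m handwheel '[[[-0.002,0.015,0.002,0.001,-0.001,0],[-0.003,0.03,0.003,0.002,-0.001,0],[-0.003,0.042,0.003,0.002,-0.001,0],[-0.003,0.046,0.003,0.002,-0.001,0],[-0.003,0.046,0.003,0.002,-0.001,0]]]'
python3 - <<'E'
from p import *
from plant import snapshot
import cv2
P,Ro,s=st(); print(P,s["clock"])
rel(tcp(RC,0,-.005,-.013),Rst(RC[2],flip=1),P,Ro)
k=get_calibration("wrist"); im=snapshot("wrist")[:,:,::-1].copy()
for o in (-.02,.02):
    for u in (-.065,-.039):
        pt=proj(k,w(RC,[np.array([0,o,.085])+u*U+.02*N]))[0]; cv2.circle(im,tuple(int(v) for v in pt.round()),2,(0,0,255),-1)
cv2.imwrite("pics/w6.png",im)
E
```

```text
clock: 14.42
tool_pos: [0.5243, 0.331, 0.1579]
eef_rot: [0.701, 0.094, 0.326, -0.628]
contact_force: [-0.1, 0.3, 0.3]
opening: 0.6
[0.52430525 0.3309662  0.15791552] 14.4167
row [-0.0026, 0.1038, 0.0018, 0.0005, -0.0012, 0.0004] dist 0.104 deg 0.2
```

View pics/w6.png

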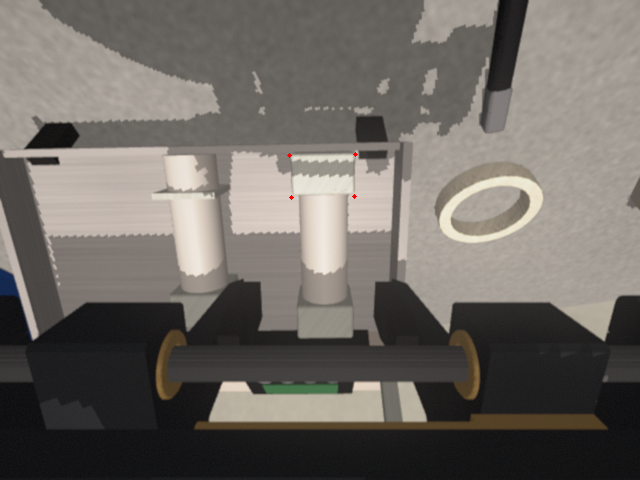

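```bash
python3 -m handwheel '[[[-0.001,0.015,0.0025,0,-0.001,0],[-0.002,0.04,0.0025,0,-0.001,0],[-0.0025,0.065,0.0025,0,-0.001,0],[-0.0025,0.085,0.0025,0,-0.001,0],[-0.0025,0.097,0.0025,0,-0.001,0],[-0.0025,0.103,0.0025,0,-0.001,0],[-0.0025,0.103,0.0025,0,-0.001,0]]]' 0.08 && python3 -m handwheel '[[[0,0,0,0,0,0],[0,0,0,0,0,0],[0,0,0,0,0,0],[0,0,0,0,0,0],[0,0,0,0,0,0],[0,0,0,0,0,0]]]' -1 30
python3 - <<'E'
from p import *
P,Ro,s=st(); print(P,s["q"],s["clock"],s["contact_force"])
rel(tcp(RC,0,-.005,-.013),Rst(RC[2],flip=1),P,Ro)
E
```

```text
clock: 15.05
tool_pos: [0.5782, 0.317, 0.072]
eef_rot: [0.7, 0.095, 0.324, -0.629]
contact_force: [-0.1, 0.7, -0.1]
opening: 0.541
clock: 15.55
tool_pos: [0.5774, 0.3184, 0.0732]
eef_rot: [0.7, 0.096, 0.324, -0.63]
contact_force: [-4.9, -0.6, 6.7]
opening: 0.373
[0.57742585 0.31836351 0.07318346] [-0.68847443  0.96144024 -0.26055702  1.91389035  1.60083016  0.76317761
 -1.06802156] 15.55 [-4.93054228 -0.55930672  6.72302114]
row [0.0017, 0.0032, -0.0043, -0.0012, 0.0005, 0.0003] dist 0.006 deg 0.2
```

```bash
python3 -m handwheel '[[[0,-0.008,0,0,0,0],[0,-0.02,0,0,0,0],[0,-0.032,0,0,0,0],[-0.008,-0.038,0,0,0,0],[-0.025,-0.05,0,0,0,0],[-0.041,-0.061,0,0,0,0],[-0.057,-0.072,0,0,0,0],[-0.075,-0.085,0,0,0,0],[-0.09,-0.1,0,0,0,0],[-0.1,-0.118,0,0,0,0],[-0.1,-0.135,0,0,0,0],[-0.1,-0.15,0,0,0,0]]]'
python3 - <<'E'
from p import *
P,Ro,s=st(); print(P,s["q"],s["clock"],s["contact_force"],s["opening"])
rel(np.array([.40,.24,.30]),Rst(RC[2],20,1),P,Ro)
rel(np.array([.43,.06,.30]),Rst(q[2]*.5+LC[2]*.5,10,1),P,Ro)
E
```

```text
clock: 16.55
tool_pos: [0.4167, 0.375, 0.1379]
eef_rot: [0.7, 0.096, 0.322, -0.63]
contact_force: [-0.7, -0.0, -1.8]
opening: 0.379
[0.41668487 0.37503276 0.13789013] [-0.93653447  0.8210353  -0.36574462  2.06164836  1.36405776  0.89956376
 -1.17993313] 16.55 [-0.72758131 -0.01619902 -1.75590609] 0.37858518810544
row [0.1164, -0.1166, -0.1328, -0.0013, 0.0016, 0.0828] dist 0.212 deg 14.9
row [0.1884, -0.0667, -0.2929, 0.0189, -0.0469, 0.1381] dist 0.355 deg 26.5
```

```bash
python3 -m handwheel '[[[0.01,-0.014,0,0,0,0.005],[0.025,-0.036,0,0,0,0.015],[0.045,-0.062,0,0,0,0.03],[0.065,-0.09,-0.01,0,0,0.045],[0.085,-0.112,-0.03,0,0,0.06],[0.1,-0.118,-0.06,0,0,0.07],[0.11,-0.117,-0.09,0,0,0.08],[0.116,-0.117,-0.12,0,0,0.083],[0.116,-0.117,-0.133,0,0,0.083],[0.116,-0.117,-0.133,0,0,0.083]]]'
python3 - <<'E'
from p import *
P,Ro,s=st(); print(P,s["q"],s["clock"],s["contact_force"],s["opening"])
rel(np.array([.44,.06,.30]),Rst(q[2]*.5+LC[2]*.5,10,1),P,Ro)
E
```

```text
clock: 17.38
tool_pos: [0.3998, 0.2338, 0.3001]
eef_rot: [0.708, 0.003, 0.241, -0.664]
contact_force: [-0.7, -0.1, -3.4]
opening: 0.378
[0.3998381  0.23382612 0.30008067] [-0.4511039   0.37666403 -0.57144501  2.12496832  0.81480497  0.78818115
 -0.37018851] 17.3833 [-0.70750559 -0.1220285  -3.36900374] 0.37774518624403314
row [0.0902, 0.0337, -0.1502, 0.0147, -0.0505, 0.0563] dist 0.178 deg 13.9
```

```bash
python3 -m handwheel '[[[0.01,0.004,-0.018,0.002,-0.006,0.007],[0.027,0.01,-0.045,0.005,-0.015,0.017],[0.045,0.017,-0.075,0.007,-0.025,0.028],[0.063,0.024,-0.105,0.01,-0.035,0.04],[0.08,0.03,-0.133,0.013,-0.045,0.05],[0.09,0.034,-0.15,0.015,-0.05,0.056],[0.09,0.034,-0.15,0.015,-0.05,0.056]]]'
python3 - <<'E'
from p import *
P,Ro,s=st(); print(P,s["q"],s["clock"],s["contact_force"],s["opening"])
rel(w(q,[[-.06,.043,.19]])[0],Rst(q[2],0,1),P,Ro)
E
```

```text
clock: 17.97
tool_pos: [0.4429, 0.0593, 0.2979]
eef_rot: [0.706, -0.004, 0.126, -0.697]
contact_force: [-0.2, -0.4, -2.4]
opening: 0.376
[0.44292071 0.05934782 0.29788512] [ 0.21684443  0.36532054 -0.70169049  2.11791867  0.55180132  0.66735245
  0.52517511] 17.9667 [-0.16385813 -0.38798994 -2.38820819] 0.37632232074845945
row [0.1248, 0.1307, -0.2025, 0.0038, -0.0543, 0.0549] dist 0.271 deg 13.9
```

```bash
python3 -m handwheel '[[[0.01,0.003,-0.018,0,-0.005,0.004],[0.025,0.012,-0.045,0.001,-0.012,0.011],[0.042,0.025,-0.075,0.001,-0.02,0.019],[0.06,0.042,-0.105,0.002,-0.028,0.027],[0.078,0.062,-0.135,0.002,-0.036,0.035],[0.096,0.085,-0.163,0.003,-0.044,0.043],[0.112,0.108,-0.187,0.004,-0.051,0.051],[0.121,0.123,-0.198,0.004,-0.054,0.055],[0.125,0.13,-0.2025,0.004,-0.054,0.055],[0.125,0.13,-0.2025,0.004,-0.054,0.055],[0.125,0.13,-0.2025,0.004,-0.054,0.055],[0.125,0.13,-0.2025,0.004,-0.054,0.055]]]'
python3 - <<'E'
from p import *
P,Ro,s=st(); print(P,s["q"],s["clock"],s["contact_force"],s["opening"])
for z in (.024,.017): rel(w(q,[[-.06,.043,z]])[0],Rst(q[2],0,1),P,Ro)
E
```

```text
clock: 18.97
tool_pos: [0.5503, -0.1563, 0.1923]
eef_rot: [-0.706, -0.001, -0.002, 0.709]
contact_force: [0.5, -0.4, -2.3]
opening: 0.378
[ 0.55034887 -0.15628325  0.19229116] [ 0.59447438  0.75641183 -0.69447212  1.76353807  0.61829913  0.84905692
  1.18081092] 18.9667 [ 0.48382309 -0.43022983 -2.28995893] 0.3776314248690345
row [-0.0023, 0.1682, -0.0106, -0.0014, 0.0039, 0.0011] dist 0.169 deg 0.8
row [-0.0023, 0.1752, -0.0106, -0.0014, 0.0039, 0.0011] dist 0.176 deg 0.8
```

```bash
python3 -m handwheel '[[[0,0.01,0,0,0,0],[0,0.02,0,0,0,0],[0,0.02,0,0,0,0],[0,0.02,0,0,0,0]]]'
python3 - <<'E'
from p import *
P,Ro,s=st(); print(P)
for z in (.024,.017): rel(w(q,[[-.06,.043,z]])[0],Rst(q[2],0,1),P,Ro)
E
```

```text
clock: 19.3
tool_pos: [0.5496, -0.1587, 0.1704]
eef_rot: [-0.706, 0.002, -0.002, 0.708]
contact_force: [0.9, -0.4, -2.0]
opening: 0.373
[ 0.54955055 -0.15867199  0.17043931]
row [-0.001, 0.1464, -0.008, -0.0011, 0.003, 0.0002] dist 0.147 deg 0.6
row [-0.001, 0.1534, -0.008, -0.0011, 0.003, 0.0002] dist 0.154 deg 0.6
```

```bash
python3 -m handwheel '[[[-0.001,0.01,-0.004,0,0.001,0],[-0.001,0.03,-0.008,0,0.003,0],[-0.001,0.06,-0.008,-0.001,0.003,0],[-0.001,0.09,-0.008,-0.001,0.003,0],[-0.001,0.115,-0.008,-0.001,0.003,0],[-0.001,0.132,-0.008,-0.001,0.003,0],[-0.001,0.142,-0.008,-0.001,0.003,0],[-0.001,0.146,-0.008,-0.001,0.003,0],[-0.001,0.149,-0.008,-0.001,0.003,0],[-0.001,0.151,-0.008,-0.001,0.003,0],[-0.001,0.151,-0.008,-0.001,0.003,0]]]'; python3 -m handwheel '[[[0,0.001,0,0,0,0],[0,0.002,0,0,0,0],[0,0.002,0,0,0,0]]]'
```

```text
clock: 20.22
tool_pos: [0.5503, -0.1666, 0.0206]
eef_rot: [-0.707, 0.004, -0.007, 0.707]
contact_force: [-0.6, -0.3, -2.4]
opening: 0.376
clock: 20.47
tool_pos: [0.55, -0.1666, 0.0184]
eef_rot: [-0.707, 0.004, -0.007, 0.707]
contact_force: [0.5, 0.2, -2.2]
opening: 0.38
```

```bash
python3 -m handwheel '[[[0,0.001,0,0,0,0],[0,0.002,0,0,0,0],[0,0.002,0,0,0,0]]]'; python3 -m handwheel '[[[0,0.0005,0,0,0,0],[0,0.001,0,0,0,0],[0,0.001,0,0,0,0]]]'
```

```text
clock: 20.72
tool_pos: [0.5496, -0.1665, 0.0159]
eef_rot: [-0.707, 0.005, -0.006, 0.707]
contact_force: [0.5, -0.9, -2.0]
opening: 0.38
clock: 20.97
tool_pos: [0.5497, -0.1664, 0.0149]
eef_rot: [-0.707, 0.005, -0.006, 0.707]
contact_force: [-1.0, 1.2, -3.5]
opening: 0.379
```

```bash
python3 -m handwheel '[[[0,0.0005,0,0,0,0],[0,0.001,0,0,0,0],[0,0.001,0,0,0,0]]]'; python3 -m handwheel '[[[0,0.0005,0,0,0,0],[0,0.001,0,0,0,0],[0,0.001,0,0,0,0]]]'
```

```text
clock: 21.22
tool_pos: [0.5498, -0.1663, 0.0146]
eef_rot: [-0.707, 0.004, -0.006, 0.707]
contact_force: [-2.3, 0.2, 4.1]
opening: 0.375
clock: 21.47
tool_pos: [0.5498, -0.1664, 0.0145]
eef_rot: [0.707, -0.004, 0.006, -0.707]
contact_force: [-4.4, -0.2, 12.8]
opening: 0.38
```

```bash
python3 -m handwheel '[[[0,-0.001,0,0,0,0],[0,-0.001,0,0,0,0],[0,-0.001,0,0,0,0],[0,-0.001,0,0,0,0]]]' 0.08 && python3 -m handwheel '[[[0,-0.005,0,0,0,0],[0,-0.015,0,0,0,0],[0,-0.035,0,0,0,0],[0,-0.065,0,0,0,0],[0,-0.1,0,0,0,0],[0,-0.14,0,0,0,0],[0,-0.18,0,0,0,0],[0,-0.21,0,0,0,0],[0,-0.23,0,0,0,0],[0,-0.235,0,0,0,0],[0,-0.235,0,0,0,0]]]'
python3 - <<'E'
from p import *
from plant import boxes_of,snapshot
import cv2
P,Ro,s=st(); print(P,s["q"],s["clock"])
k=get_calibration("wrist");im=snapshot("wrist")[:,:,::-1].copy()
print([(np.round(b["bbox"],1).tolist(),b["confidence"]) for b in boxes_of("cleared","wrist")][:3])
h=cv2.cvtColor(im,cv2.COLOR_BGR2HSV); cv2.imwrite("pics/w7.png",im)
rel([.449,-.427,.16],Rst(q[2],0,1),P,Ro)
E
```

```text
clock: 21.8
tool_pos: [0.5499, -0.1665, 0.0139]
eef_rot: [-0.707, 0.004, -0.006, 0.707]
contact_force: [0.1, 0.9, -0.3]
opening: 0.534
clock: 22.72
tool_pos: [0.5498, -0.1666, 0.251]
eef_rot: [0.707, -0.003, 0.007, -0.707]
contact_force: [0.6, 1.2, -0.4]
opening: 0.543
[ 0.54983984 -0.16655947  0.25098564] [ 0.6371143   0.68786649 -0.74152865  1.69672436  0.54749215  0.96913872
  1.24738823] 22.7167
[([17.1, 94.7, 57.0, 126.2], 0.7)]
row [-0.0974, 0.0905, -0.2619, 0.0001, -0.0003, 0.0019] dist 0.294 deg 0.3
```

View pics/w7.png

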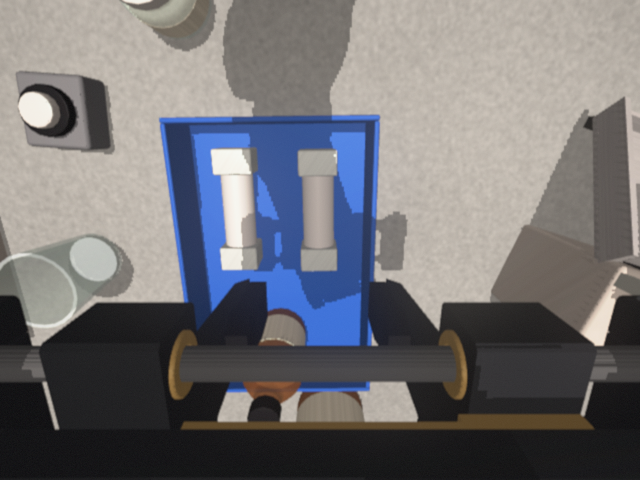

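```bash
python3 - <<'E'
from p import *
k=get_calibration("wrist"); kt=get_calibration("top"); ks=get_calibration("scene")
B=lambda a:np.array(a)/2.1+[120,130]
for z in (.045,.05,.055,.06): print(z,ray(k,(40,111),z)[:2].round(4),ray(kt,B([718,322]),z)[:2].round(4),ray(ks,(374,130),z)[:2].round(4))
f=lambda X:np.r_[(proj(k,X)-[40,111])[0],(proj(kt,X)-B([718,322]))[0],(proj(ks,X)-[374,130])[0]]
x=least_squares(f,[.45,-.43,.05]).x; print(x,f(x))
P,Ro,s=st()
c=ray(k,(40,111),.052); rel([c[0],c[1],.12],Rst(q[2],0,1),P,Ro)
E
```

```text
0.045 [ 0.4471 -0.4311] [ 0.45   -0.4267] [ 0.4482 -0.4339]
0.05 [ 0.4475 -0.4273] [ 0.4498 -0.4254] [ 0.4485 -0.4285]
0.055 [ 0.4479 -0.4235] [ 0.4496 -0.424 ] [ 0.4488 -0.4231]
0.06 [ 0.4483 -0.4197] [ 0.4494 -0.4226] [ 0.4491 -0.4177]
[ 0.44809591 -0.42372817  0.0547847 ] [-0.00429226  0.21001284 -0.07390813  0.49787847  0.24346985 -0.08701299]
row [-0.0967, 0.128, -0.2606, -0.0001, -0.0002, 0.0002] dist 0.306 deg 0.1
```

```bash
python3 -m handwheel '[[[-0.006,0,-0.015,0,0,0],[-0.016,0,-0.04,0,0,0],[-0.028,0.01,-0.075,0,0,0],[-0.042,0.025,-0.11,0,0,0],[-0.055,0.045,-0.145,0,0,0],[-0.068,0.065,-0.18,0,0,0],[-0.08,0.09,-0.215,0,0,0],[-0.09,0.11,-0.242,0,0,0],[-0.097,0.128,-0.256,0,0,0],[-0.097,0.128,-0.259,0,0,0],[-0.097,0.128,-0.259,0,0,0],[-0.097,0.128,-0.259,0,0,0]]]' -1 20 && python3 -m handwheel '[[[0,0,0,0,0,0],[0,0,0,0,0,0]]]'
python3 - <<'E'
from p import *
P,Ro,s=st(); print(P,s["q"],s["clock"],s["opening"])
for z in (.065,.05): rel([.448,-.424,z],Rst(q[2],0,1),P,Ro)
E
```

```text
clock: 23.82
tool_pos: [0.45, -0.4218, 0.1209]
eef_rot: [-0.706, 0.003, -0.006, 0.708]
contact_force: [-0.4, 0.7, 0.6]
opening: 0.005
clock: 23.98
tool_pos: [0.4505, -0.4223, 0.1221]
eef_rot: [-0.707, 0.002, -0.006, 0.707]
contact_force: [0.5, 0.4, -0.7]
opening: 0.004
[ 0.45053972 -0.42226254  0.12210885] [ 1.03553331  0.90327655 -0.66255789  1.67482068  0.71884249  0.81805038
  1.60759582] 23.9833 0.003720101839566135
row [-0.0028, 0.0571, -0.0018, -0.0001, 0.0008, 0.0015] dist 0.057 deg 0.3
row [-0.0029, 0.0721, -0.0018, -0.0001, 0.0008, 0.0015] dist 0.072 deg 0.3
```

Descend to just above the cap, then press in small steps while watching the force.

```bash
python3 -m handwheel '[[[-0.002,0.015,-0.001,0,0,0],[-0.003,0.035,-0.002,0,0,0],[-0.003,0.05,-0.002,0,0,0],[-0.003,0.058,-0.002,0,0,0],[-0.003,0.062,-0.002,0,0,0],[-0.003,0.062,-0.002,0,0,0]]]'; python3 -m handwheel '[[[0,0.002,0,0,0,0],[0,0.004,0,0,0,0],[0,0.005,0,0,0,0],[0,0.005,0,0,0,0]]]'; python3 -m handwheel '[[[0,0.001,0,0,0,0],[0,0.002,0,0,0,0],[0,0.003,0,0,0,0],[0,0.003,0,0,0,0]]]'
```

```text
clock: 24.48
tool_pos: [0.4457, -0.425, 0.0584]
eef_rot: [-0.707, 0.005, -0.006, 0.708]
contact_force: [-1.6, 1.1, 3.0]
opening: 0.005
clock: 24.82
tool_pos: [0.4463, -0.4256, 0.0563]
eef_rot: [0.707, -0.004, 0.006, -0.707]
contact_force: [-4.7, 3.1, 16.2]
opening: 0.009
clock: 25.15
tool_pos: [0.4464, -0.4256, 0.0559]
eef_rot: [0.708, -0.004, 0.006, -0.706]
contact_force: [-9.6, 6.2, 35.9]
opening: 0.006
```

```bash
python3 -m handwheel '[[[0,-0.003,0,0,0,0],[0,-0.004,0,0,0,0],[0,-0.004,0,0,0,0]]]'|egrep 'pos|force'; python3 -m handwheel '[[[0,-0.001,0,0,0,0],[0,-0.002,0,0,0,0],[0,-0.002,0,0,0,0]]]'|egrep 'pos|force'; for i in 1; do python3 -m handwheel '[[[0,-0.0015,0,0,0,0],[0,-0.0015,0,0,0,0],[0,-0.0015,0,0,0,0]]]'|egrep 'pos|force'; python3 -m handwheel '[[[0,-0.0015,0,0,0,0],[0,-0.0015,0,0,0,0],[0,-0.0015,0,0,0,0]]]'|egrep 'pos|force'; python3 -m handwheel '[[[0,-0.0015,0,0,0,0],[0,-0.0015,0,0,0,0],[0,-0.0015,0,0,0,0]]]'|egrep 'pos|force'; python3 -m handwheel '[[[0,-0.0015,0,0,0,0],[0,-0.0015,0,0,0,0],[0,-0.0015,0,0,0,0]]]'|egrep 'pos|force'; python3 -m handwheel '[[[0,-0.0015,0,0,0,0],[0,-0.0015,0,0,0,0],[0,-0.0015,0,0,0,0]]]'|egrep 'pos|force'; done
```

```text
tool_pos: [0.4466, -0.4259, 0.0564]
contact_force: [-2.8, 3.3, 13.1]
tool_pos: [0.4465, -0.4259, 0.0572]
contact_force: [0.0, 0.8, 3.3]
tool_pos: [0.4465, -0.4259, 0.0583]
contact_force: [2.7, 1.4, 3.3]
tool_pos: [0.446, -0.4261, 0.0597]
contact_force: [1.3, 0.5, 1.9]
tool_pos: [0.4455, -0.4262, 0.0611]
contact_force: [1.1, 0.4, 2.4]
tool_pos: [0.445, -0.4261, 0.0624]
contact_force: [-0.7, -0.1, 0.6]
tool_pos: [0.4453, -0.4259, 0.064]
contact_force: [-0.2, -0.2, -0.5]
```

```bash
python3 -m handwheel '[[[0,-0.01,0,0,0,0],[0,-0.03,0,0,0,0],[0,-0.06,0,0,0,0],[0,-0.09,0,0,0,0],[0,-0.12,0,0,0,0],[0,-0.14,0,0,0,0],[0,-0.14,0,0,0,0],[0,-0.14,0,0,0,0]]]'
python3 - <<'E'
from plant import snapshot
import cv2,numpy as np
a=snapshot("scene")[:,:,::-1]; 
cv2.imwrite("pics/f.png",cv2.resize(a[100:400,200:460],None,fx=2,fy=2,interpolation=cv2.INTER_CUBIC))
E
```

```text
clock: 27.57
tool_pos: [0.4458, -0.4263, 0.2057]
eef_rot: [0.708, -0.004, 0.007, -0.707]
contact_force: [-0.3, 0.6, -0.0]
opening: 0.008
```

View pics/f.png

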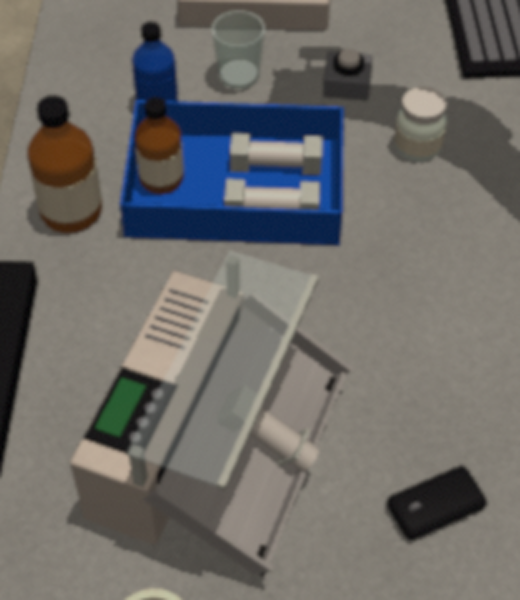

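The final picture shows both columns flat in the tote and the bottle upright. The unfinished column is still in the tray, the bystanders are in place, and the arm is clear of everything.

```bash
python3 -c "
from plant import job,r
print(job.finish_job(), r.get_state()['clock'])"
```

```text
the job is handed in; nothing more can be done
the job is handed in; nothing more can be done
```

Both finished columns, the two outer ones with thick caps at both ends, are out of the tray and lying flat in the tote. I drew each one out at a 35° lean below the guard and lowered it until the force reading showed it touching the floor before letting go. I then pressed the tray-cleared button, let it come up, and handed the job in at about 27.6 s.

- **Final picture:** both columns lie flat side by side and the small amber bottle stands in its place. The unfinished column is still in the tray. The mouse, jar and beaker look unmoved, and the arm is clear of everything. That crop cuts off most of the tape roll and all of the marker pen and purple look-alike. The arm stayed well away from them, but I did not check them at the end.
- **Button:** as I raised the tool, the spring force fell from about 3.3 N to zero between z = 0.0565 and 0.0625 m. That matches the full 6 mm of travel and a full release.
- **Press force:** it reached about 36 N for a moment. This was at the fingertips, but it is close to the 40 N limit for the arm and gripper body.
- **Disagreements:**
  - The camera estimate of the button top was about 7 mm too low (0.055 against 0.062 m by touch), so I relied on the force.
  - The tote appeared 3–6 mm off my first estimate in the wrist view, and I corrected for that before placing the columns.

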